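# Hold the bench drill's bit at the scribed depth line

### The job

The small bench drill is switched off and I want to set its depth stop: swing the quill lock lever on the left side of its head fully up to free the quill, then pull the feed handle on the right side down against its return spring until the tip of the drill bit is level with the line scribed round the block in the vice. Finish while still holding the feed handle there, with the tip steady on the line, so that I can run the stop nuts down; do not let go of it and leave the lock lever up. Do not shift the hammer, spanner, oil bottle or drill tin.

Things in the scene. Friction and masses are not known exactly. Their poses are not given: they have to be found in the camera images.
- drill_base: Cast grey base plate (290 x 170 x 22 mm, from 105 mm in front of the origin to 185 mm behind) of a small bench drill, bolted down; steel column 32 mm thick, 387 mm high, 110 mm behind the origin. Origin: on the bench, straight below the drill bit. Axes: -x to the drill's front (where its operator stands), +y to the operator's left, z up.
- drill_head: Head on the column, fixed; its height differs from start to start. Origin: on the bit's axis at the underside of the casting; axes as the base. Casting 80 mm wide, 110 mm high, its front 45 mm before the origin; black belt cover above, up to 155 mm over the origin. Depth-stop rod with two brass nuts 56 mm before the origin on the mid plane, up to 109 mm over it.
- lock_lever (a joint): Quill lock lever, left side of the head, rad. 0 = fully down, locked: it points forward and 25 deg below level, and the feed handle only gives a few mm. Grows as the knob is raised about the drill's left-right axis; lets go at about 0.65; 1.05 = fully up (stop, 35 deg above level). Stays where it is left; takes about 1.5 N at its knob. Starts between 0 and 0.04.
- lock_knob (a point): Centre of the black ball, 22 mm across, at the end of the lock lever, 85 mm from its pivot; the lever's rod is 8 mm thick.
- lock_pivot (a point): Pivot of the lock lever (fixed on the head), in the plane in which its knob moves: 62 mm left of the bit's axis, 35 mm in front of it, 22 mm above the head's origin.
- feed_lever (a joint): Feed handle, a straight lever on the right side of the head, rad. 0 = at rest on its stop: it points forward and 25 deg above level. Grows as the knob is pulled down about the drill's left-right axis, to 1.5 at most; the quill goes down 32 mm per rad. The spring returns it when let go: about 2 N at the knob at rest, 9 N at 1.2 rad.
- feed_knob (a point): Centre of the black ball, 28 mm across, at the end of the feed handle, 140 mm from its hub; the handle's rod is 10 mm thick.
- feed_hub (a point): Hub of the feed handle (fixed on the head), in the plane in which its knob moves: 76 mm right of the bit's axis, 45 mm above the head's origin, 12 mm behind the bit's axis.
- drill_tip (a point): Point of the drill bit, 8 mm thick, in the chuck below the quill; it goes straight down as the feed handle is pulled, and stands 20 to 36 mm above the line at the start.
- scribed_line (a point): Dark line scribed round the aluminium block (30 x 28 mm, 54 mm high) gripped in the small vice on the base; it lies 15 mm below the block's top and 70 mm above the bench. The point lies on the block's left face, beside the bit's path; z up. Block and vice do not move; the bit passes 5 to 11 mm left of the block.
- hammer: Loose hammer lying on the bench, 260 mm long (along its x, handle to -x), head 88 mm across and 26 mm high; origin under its middle.
- spanner: Loose steel spanner lying on the bench, 180 mm long (along its x), 38 mm wide, 8 mm thick; origin under its middle.
- oil_bottle: Loose grey plastic oil bottle, 52 mm across, 130 mm high, standing on the bench; origin under its centre.
- drill_tin: Loose closed steel tin for drill bits, 122 x 77 x 35 mm, lying on the bench; origin under its centre.

How it is judged (in metres and radians):
On the way, in this order (a step that is already met when the one before it is completed fails the run):
1. the lock lever is swung fully up while the feed handle is still at rest (value of joint lock_lever above 0.8 rad and value of joint feed_lever below 0.15 rad), for 0.2 s.
2. the fingers hold the feed handle down with the bit's tip level with the line (z of drill_tip in the frame of scribed_line between -0.003 and 0.003 m and contact force between the fingers and feed_lever above 1.5 N), for 0.5 s.
At the end, for the whole second after the job is handed in: The fingers still hold the feed handle (at least 1.5 N) against its spring, the bit's tip is level with the scribed line within 3 mm and steady (handle under 0.05 rad/s), and the lock lever is still up (above 0.8 rad) (all of step 2 and velocity of joint feed_lever between -0.05 and 0.05 rad/s and value of joint lock_lever above 0.8 rad); the arm keeps its last pose, push and grip.
It fails at once if the hammer, spanner, oil bottle or drill tin is shifted by more than 20 mm (distance of any of hammer, spanner, oil_bottle, drill_tin from where it was at the start of the episode above 0.02 m).
It also fails if it takes over 48 s, if anything falls off the work surface, if the arm or the gripper's body presses on something with over 40 N, if the wrist force passes 120 N, or if a joint passes its speed limit or range.

### The arm

A 6-joint arm with a two-finger parallel gripper is mounted at the origin on the work surface. World frame = base frame: x ahead of the robot, y to its left, z up, the work surface at z = 0. Lengths are in m, angles in degrees, forces in N, time in s.
With the tool pointing down it reaches from about 0.25 to 0.8 m from the base axis. Payload 8.5 kg.
Tool frame: the origin (TCP) lies at the very end of the fingers, on their centre line; the grasp point (between the pads) lies 19 mm behind it; y points along the fingers, z is the direction in which the jaws open and shut, and the axes are right-handed (so a half turn about y gives the same grasp; the last joint's range is limited). The gripper opens to 85 mm and grips with 20 to 120 N. Pads are 22 mm wide; open, the fingers measure 114 mm over their backs; the gripper's body (76 mm by 85 mm) begins 54 mm behind the grasp point. The pads swing forward as they close: fully open they stand 13 mm farther back than shut.
Start: joints at [66.406, 13.648, -0.773, 75.585, 0, 90], TCP at [0.21, 0.481, 0.203] pointing down, gripper open.
Joint ranges: [-152.45, 152.45], [-59.26, 108.67], [-65.41, 83.53], [-104.44, 129.93], [-82.83, 76.93], [-180, 180]. Speed limits (degrees/s): [127.2, 127.2, 159.86, 180, 180, 180].

### API

Orientations are given as [roll, pitch, yaw] about the fixed x, y, z axes, in that order (R = Rz(yaw) Ry(pitch) Rx(roll)).
In Python, from workcell import readout, eyes, ctrl gives the robot as it stands. The module is installed in compiled form; this text tells all that it offers.
- The arm moves only by the tool move_arm, never from a script. Its argument "motion" is a list of rows, each a list of 4 numbers: the shift along the tool's x, y, z in mm, then the turn about the tool's y in rad. A call has 1 to 20 rows; each row is the pose to reach, as a shift and turn from the pose commanded when the call began, along the tool's axes at that moment; what a row does not reach only later rows make up. A row lasts 1/10 s, in which the tool goes at most 50 mm and 8.59 degrees, less where a joint would pass 70% of its speed; a pose out of reach is approached as far as the arm can. A call with a gripper value outside its range is refused whole. "gripper" is the finger opening in mm, from 0 to 85.4, set as the call begins (left out, the last holds). The fingers move at their own pace and stop on an object; the grip force is fixed at half the most. Time passes only in rows, so rows that repeat a pose let the fingers close. It gives the time, the measured TCP pose, the force and the opening at its end, in the units of the state.
- readout.get_obs(): the state, without advancing time (a new reading comes with each control period).
- eyes.read_camera(name): name is "scene" or "top" or "wrist"; returns a dict with "pixels" (400x640x3 uint8, red, green, blue), "fovy" (degrees; the focal length in pixels is half the picture's height over the tangent of half this angle, whatever the lens; pixels are square), "cx", "cy" (the principal point, pixels), "pose" (4x4, takes a point from camera to world coordinates). Camera axes: x right, y down, z forward; pixel columns grow to the right and rows downward; lengths in m; the calibration is good to about 2 mm. A picture is of the moment at which its call begins. There is no depth.
- ctrl.hand_in(): hands the job in, once; it reports no verdict.
The state is a dict: "t": time; "q": joint angles; "dq": joint speeds; "tau": joint torques, N m; "eef_pos": TCP position; "orientation": TCP orientation; "ft_force": force on the tool from outside, world axes, zero at the start; "torque": the same for the moment, N m; "finger_gap": finger opening in m.
Only numpy, scipy, OpenCV 4.12 (cv2) and the standard library are available. Lean on these libraries where they do the work, as an engineer would, in place of code of your own. Each camera call takes 0.05 s, during which the arm holds its last target. There are 200 camera calls.

## Working session

There is one attempt and no reset: what is moved stays moved. The work goes in short steps, Python scripts to look and compute and a tool call to move; the robot and the scene stay as the last step left them, time stands still between calls to the robot, and variables do not carry over. Pictures are saved under pics/ and viewed, about 8 in all and at most 12, crops included, and the job is handed in when it is done.

Besides the shell and the picture viewer there is one more tool, called after ">>>" as name(argument=value, ...), one argument or row to a line, values as JSON. move_arm: Moves the arm, as the interface text tells. Its arguments: {"type":"object","properties":{"motion":{"type":"array"},"gripper":{"type":"number"}},"required":["motion"]}

```bash
mkdir -p pics; cat > h.py <<'E'
from workcell import readout, eyes, ctrl
import numpy as np, cv2
from scipy.spatial.transform import Rotation as R
def K(c):
    f=c["pixels"].shape[0]/2/np.tan(np.radians(c["fovy"])/2); return f,c["cx"],c["cy"]
def ray(c,u,v):
    f,cx,cy=K(c); T=np.array(c["pose"]); d=T[:3,:3]@np.array([(u-cx)/f,(v-cy)/f,1]); return T[:3,3],d/np.linalg.norm(d)
def plane(c,u,v,z):
    o,d=ray(c,u,v); return o+d*(z-o[2])/d[2]
def tri(*l):
    A=np.zeros((3,3));b=np.zeros(3);rs=[ray(*x) for x in l]
    for o,d in rs:
        P=np.eye(3)-np.outer(d,d);A+=P;b+=P@o
    p=np.linalg.solve(A,b); return p,[np.linalg.norm((np.eye(3)-np.outer(d,d))@(p-o)) for o,d in rs]
def proj(c,p):
    f,cx,cy=K(c);T=np.array(c["pose"]);q=T[:3,:3].T@(np.array(p)-T[:3,3]);return cx+f*q[0]/q[2],cy+f*q[1]/q[2]
def save(c,n,crop=None,s=1):
    im=c["pixels"][...,::-1]
    if crop: x0,y0,x1,y1=crop; im=im[y0:y1,x0:x1]
    cv2.imwrite(f"pics/{n}.png",cv2.resize(im,None,fx=s,fy=s,interpolation=cv2.INTER_CUBIC))
E
python3 - <<'E'
from h import *
import pickle
o=readout.get_obs();print(o)
cs={n:eyes.read_camera(n) for n in("scene","top","wrist")}
pickle.dump(cs,open("c0.pkl","wb"))
for n,c in cs.items(): print(n,np.round(c["pose"],3).tolist(),c["fovy"],c["cx"],c["cy"])
save(cs["scene"],"s0",None,1.25);save(cs["top"],"t0",None,1.25)
print(R.from_euler("xyz",o["orientation"],degrees=True).as_matrix().round(3))
E
```

```text
{'t': 0.0, 'q': array([ 6.64060512e+01,  1.36804803e+01, -8.20246894e-01,  7.55835246e+01,
       -2.08206638e-04,  9.00005631e+01]), 'dq': array([-0.07902893,  0.01540795,  0.09915309, -0.04898946,  0.04207086,
       -0.05056078]), 'tau': array([ 9.97757634e-04, -5.38780797e+01,  3.46437263e+01,  1.85057195e-02,
        5.90505965e-05, -1.30437860e-05]), 'eef_pos': array([0.20994076, 0.48067074, 0.20245957]), 'orientation': array([-9.00842517e+01, -2.09034492e-04, -2.35945116e+01]), 'ft_force': array([ 0.36957976, -0.17818184,  0.22364105]), 'torque': array([-0.00651861, -0.03231091, -0.02474072]), 'finger_gap': 0.08520783572049401}
scene [[0.955, 0.279, -0.104, 0.709], [0.298, -0.904, 0.308, -0.415], [-0.008, -0.325, -0.946, 1.51], [0.0, 0.0, 0.0, 1.0]] 42.937401503882946 316.96479470861783 204.30294492319663
top [[0.012, -0.989, 0.149, 0.344], [-1.0, -0.015, -0.023, 0.023], [0.025, -0.148, -0.989, 1.684], [0.0, 0.0, 0.0, 1.0]] 43.527681446691645 320.91318561521155 199.03821190757074
wrist [[0.4, 0.884, 0.24, 0.149], [0.917, -0.385, -0.107, 0.508], [-0.002, 0.263, -0.965, 0.374], [0.0, 0.0, 0.0, 1.0]] 65.16972871175906 317.0074998563893 204.79415720479508
[[ 0.916 -0.001  0.4  ]
 [-0.4   -0.001  0.916]
 [ 0.    -1.    -0.001]]
```

View pics/s0.png

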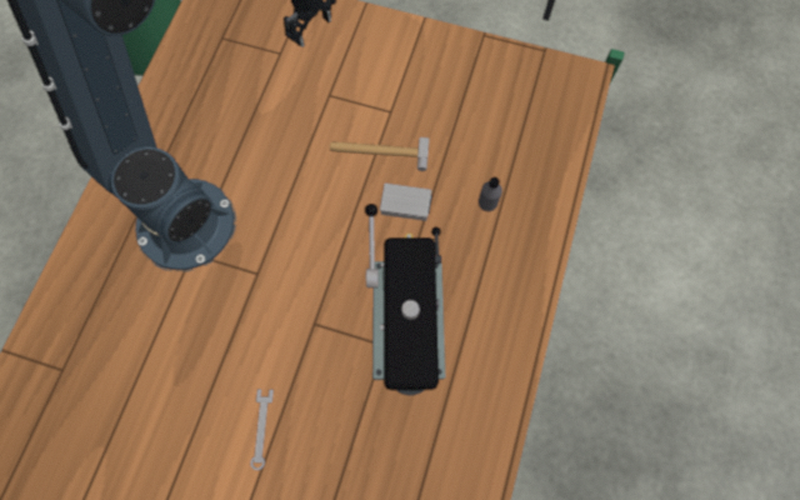

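View pics/t0.png

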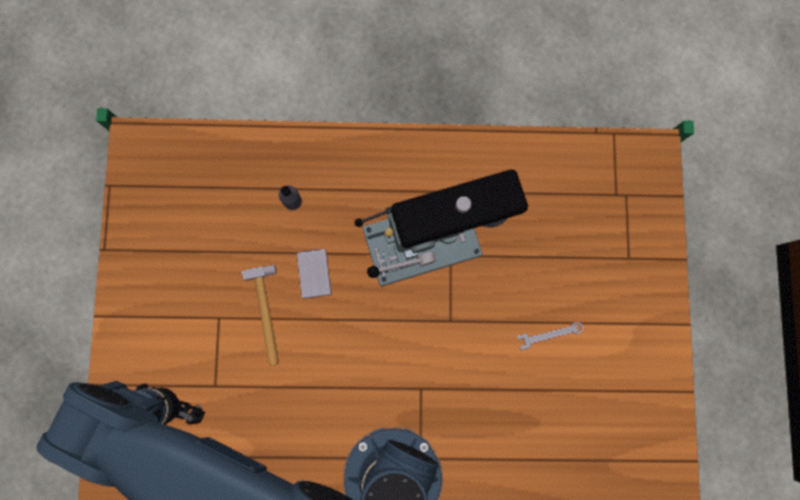

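```bash
python3 - <<'E'
from h import *
import pickle
cs=pickle.load(open("c0.pkl","rb"))
def blob(n,u,v,r=9):
    g=cs[n]["pixels"].max(2).astype(int);u=int(u/1.25);v=int(v/1.25)
    w=g[v-r:v+r+1,u-r:u+r+1]; m=(w<60).astype(np.uint8)
    print(n,(m*1).sum());
    m=cv2.morphologyEx(m,cv2.MORPH_OPEN,np.ones((3,3),np.uint8))
    k,l,s,c=cv2.connectedComponentsWithStats(m); i=1+np.argmax(s[1:,4]);print(s[i]); return c[i][0]+u-r,c[i][1]+v-r
P={}
for k,a,b in(("feed",(371,210),(373,271)),("lock",(436,231),(359,222))):
    x=blob("scene",*a);y=blob("top",*b);P[k],e=tri((cs["scene"],*x),(cs["top"],*y));print(k,x,y,P[k],e)
d=P["lock"]-P["feed"];print("diff",d,np.linalg.norm(d[:2]))
# drill y axis ~ d (138 long, +2.9 in x)
yaw=np.arctan2(d[1],d[0])-np.arctan2(138,2.9);print("yaw",np.degrees(yaw))
Rz=R.from_euler("z",yaw).as_matrix()
h=((P["feed"][2]-104.2e-3)+(P["lock"][2]+13.9e-3))/2
o=((P["feed"]-Rz@[-.1149,-.076,0])+(P["lock"]-Rz@[-.112,.062,0]))/2;o[2]=h
print("origin",o,P["feed"][2]-.1042,P["lock"][2]+.0139)
np.savez("drill.npz",o=o,Rz=Rz)
for n in cs:
  for nm,p in (("hub",[.012,-.076,.045]),("piv",[-.035,.062,.022]),("rodtop",[-.056,0,.109]),("cover",[-.045,0,.155])):
    print(n,nm,np.round(np.array(proj(cs[n],o+Rz@p))*1.25))
  for q in([-.105,-.085],[-.105,.085],[.185,-.085]): print(n,np.round(1.25*np.array(proj(cs[n],[*(o+Rz@[*q,0])[:2],.022]))))
for nm,u,v,z in(("bottle",290,193,.13),("tin",298,250,.035),("tin",325,250,.035),("tin",303,296,.035),("tin",330,293,.035),("ham",243,273,.026),("ham",276,269,.026),("ham",274,362,.02)): print(nm,plane(cs["top"],u/1.25,v/1.25,z).round(3))
E
```

```text
scene 61
[ 6  5  8  8 59]
top 68
[ 5  6  9  9 66]
feed (np.float64(296.54237288135596), np.float64(167.5593220338983)) (np.float64(298.24242424242425), np.float64(217.04545454545453)) [0.49857515 0.05319281 0.31524184] [np.float64(4.088500585629599e-05), np.float64(4.088500585623505e-05)]
scene 49
[ 7  8  6  5 26]
top 37
[ 6  7  6  6 30]
lock (np.float64(348.5), np.float64(185.0)) (np.float64(286.6333333333333), np.float64(177.63333333333333)) [0.63128665 0.0930076  0.1950718 ] [np.float64(0.0001537040408809285), np.float64(0.00015370404088071768)]
diff [ 0.1327115   0.03981479 -0.12017004] 0.1385552570574883
yaw -72.09636004191914
origin [ 0.60646839 -0.03270404  0.21000682] 0.21104183543985677 0.20897179553966236
scene hub [372. 278.]
scene piv [438. 259.]
scene rodtop [409. 235.]
scene cover [409. 232.]
scene [373. 260.]
scene [441. 259.]
scene [372. 378.]
top hub [426. 258.]
top piv [389. 210.]
top rodtop [388. 231.]
top cover [393. 225.]
top [380. 286.]
top [361. 226.]
top [483. 254.]
wrist hub [-143. 1030.]
wrist piv [  87. 1008.]
wrist rodtop [-106. 1299.]
wrist cover [-252. 1606.]
wrist [156. 580.]
wrist [259. 654.]
wrist [ 17. 687.]
bottle [0.716 0.271 0.13 ]
tin [0.584 0.259 0.035]
tin [0.585 0.187 0.035]
tin [0.462 0.241 0.035]
tin [0.471 0.171 0.035]
ham [0.522 0.403 0.026]
ham [0.534 0.316 0.026]
ham [0.291 0.312 0.02 ]
```

>>> move_arm(
  motion=[
    [20,-77,-7,0.03],
    [60,-77,-20,0.1],
    [100,-77,-35,0.2],
    [140,-77,-48,0.3],
    [180,-77,-62,0.4],
    [220,-77,-76,0.5],
    [260,-77,-90,0.6],
    [300,-77,-104,0.7],
    [340,-77,-118,0.8],
    [380,-77,-131,0.846],
    [420,-77,-145,0.846],
    [460,-77,-159,0.846],
    [500,-77,-173,0.846],
    [525,-77,-182,0.846],
    [541,-77,-187,0.846],
    [541,-77,-187,0.846],
    [541,-77,-187,0.846],
  ],
  gripper=60,
)

```text
t: 1.85
eef_pos: [0.6308, 0.0931, 0.2795]
orientation: [-90.1, 0.0, -72.1]
ft_force: [-1.0, 0.3, 0.8]
finger_gap: 0.0596
```

```bash
python3 - <<'E'
from h import *
o=readout.get_obs();print(o["t"],o["q"].round(1),o["eef_pos"],o["orientation"],o["ft_force"],o["finger_gap"])
c=eyes.read_camera("wrist");s=eyes.read_camera("scene")
im=np.vstack([cv2.resize(c["pixels"],(480,300)),cv2.resize(s["pixels"][60:320,150:566],(480,300))])[...,::-1]
cv2.imwrite("pics/a1.png",im)
D=np.load("drill.npz")
for p in([-.112,.062,-.0139],[-.1149,-.076,.1042],[-.035,.062,.022]): print(np.array(proj(c,D["o"]+D["Rz"]@p))*.75)
E
```

```text
1.85 [ 8.4 25.1 27.3 92.3  0.  80.5] [0.63078995 0.09311932 0.27953497] [-9.00669766e+01  1.95460824e-02 -7.21041888e+01] [-0.95568889  0.33380511  0.84459583] 0.05961822751314203
[237.66937014 151.5575874 ]
[ 20.00585318 194.41234303]
[237.58226798 230.30539451]
```

View pics/a1.png

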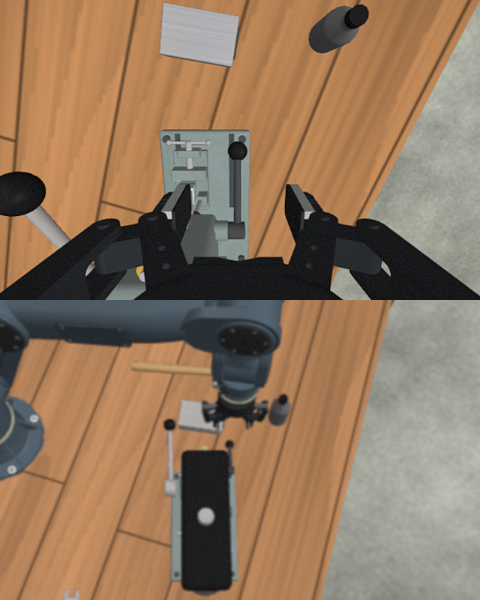

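>>> move_arm(
  motion=[
    [0,15,0,0],
    [0,35,0,0],
    [0,55,0,0],
    [0,75,0,0],
    [0,92,0,0],
    [0,103,0,0],
    [0,103,0,0],
    [0,103,0,0],
  ],
)

```text
t: 2.75
eef_pos: [0.631, 0.0936, 0.1779]
orientation: [-90.0, -0.0, -72.0]
ft_force: [0.3, -0.4, 0.6]
finger_gap: 0.0602
```

>>> move_arm(
  motion=[
    [0,0,0,0],
    [0,0,0,0],
    [0,0,0,0],
    [0,0,0,0],
    [0,0,0,0],
    [0,0,0,0],
    [0,0,0,0],
    [0,0,0,0],
  ],
  gripper=16,
)

```text
t: 3.55
eef_pos: [0.6311, 0.0931, 0.1771]
orientation: [-90.0, -0.0, -72.1]
ft_force: [0.5, 0.0, 0.9]
finger_gap: 0.0163
```

```bash
python3 - <<'E'
from h import *
c=eyes.read_camera("wrist")
save(c,"a2",(120,100,540,400),1.2)
a0=np.radians(-25)
for a in np.radians(np.arange(-25,36.1,5)): print(np.degrees(a).round(),1e3*np.array([-.085*(np.cos(a)-np.cos(a0)),-.085*(np.sin(a)-np.sin(a0))]).round(4))
E
```

```text
-25.0 [-0. -0.]
-20.0 [-2.8 -6.9]
-15.0 [ -5.1 -13.9]
-10.0 [ -6.7 -21.2]
-5.0 [ -7.6 -28.5]
0.0 [ -8.  -35.9]
5.0 [ -7.6 -43.3]
10.0 [ -6.7 -50.7]
15.0 [ -5.1 -57.9]
20.0 [ -2.8 -65. ]
25.0 [ -0.  -71.8]
30.0 [  3.4 -78.4]
35.0 [  7.4 -84.7]
```

View pics/a2.png

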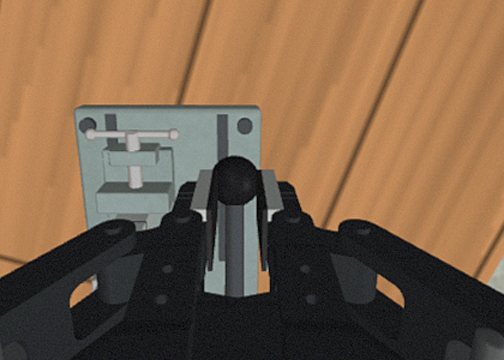

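```bash
python3 - <<'E'
from h import *
c=eyes.read_camera("wrist");o=readout.get_obs()
D=np.load("drill.npz");k=D["o"]+D["Rz"]@[-.112,.062,-.0139]
print("knob",k,proj(c,k)); e=o["eef_pos"]; Rt=R.from_euler("xyz",o["orientation"],degrees=True).as_matrix()
for y in(0,-.01,-.019,-.03): print(y,proj(c,e+Rt@[0,y,0]), [proj(c,e+Rt@[x,y,-.008]) for x in(-.011,.011)])
print(o["ft_force"],o["torque"],o["finger_gap"], ray(c,316.7,250.8))
s=eyes.read_camera("scene");t=eyes.read_camera("top")
g=c["pixels"].max(2)[200:300,270:360];np.set_printoptions(linewidth=250);print(g[::6,::6])
cv2.imwrite("pics/a3.png",np.hstack([cv2.resize(c["pixels"][210:330,250:390],None,fx=4,fy=4),cv2.resize(t["pixels"][130:250,250:310],None,fx=4,fy=4)])[...,::-1])
E
```

```text
knob [0.63103532 0.0929322  0.19610682] (np.float64(316.00328622802886), np.float64(251.545525626283))
0 (np.float64(316.2919307085227), np.float64(238.00234206406483)) [(np.float64(302.388093137459), np.float64(220.09267628424766)), (np.float64(302.82812894280096), np.float64(255.33665703536758))]
-0.01 (np.float64(316.2430084453223), np.float64(244.61276363494494)) [(np.float64(301.5514678114591), np.float64(225.80195996231865)), (np.float64(302.0431382786331), np.float64(262.786829855443))]
-0.019 (np.float64(316.19407767912537), np.float64(251.22433413859744)) [(np.float64(300.71319506359646), np.float64(231.52248594738094)), (np.float64(301.2593744466386), np.float64(270.2253590826323))]
-0.03 (np.float64(316.126783987733), np.float64(260.31712012320276)) [(np.float64(299.55787115377973), np.float64(239.40662683603787)), (np.float64(300.18369708716017), np.float64(280.43437505258964))]
[ 0.18746655 -0.44841163  0.86916629] [-0.05650429  0.05445066 -0.05354807] 0.01569080545623531 (array([0.61088487, 0.15706415, 0.34850425]), array([ 0.12241302, -0.38231927, -0.91588593]))
[[156 
[... 365 characters left out ...]
2 177]
 [160 157 158 158 155  89  17  24  28  29  61 134 168 175 180]
 [168 161 159  97 104  24  29  36  27  28  30   9  99 133 176]
 [156 161 162 103 110  33  22  30  33  37  30  23 103 104 169]
 [149  30  28 103  92  25  29  32  31  39  36  25 107 104  24]
 [ 42  41  96 104  48  34  42  39  30  32  34  24 106 104  46]
 [ 24  29 102 106  22  35  33  22  27  23 122  17  93  99  83]
 [ 36  29 101  98  24  18  88  72  89 167 152  20  43 103 107]
 [ 30  19  27 176  60  21  86  71  86 161 161  25  62  40  25]
 [ 60  39  19  60  53  65  90  65  87 165 151   7  67  29  32]
 [ 27  25  26  40  54 129  85  68  81 167 158  11  46  28  27]
 [ 24  31  24  39  57 155  83  70  86 167 155  14  44  34  31]]
```

View pics/a3.png

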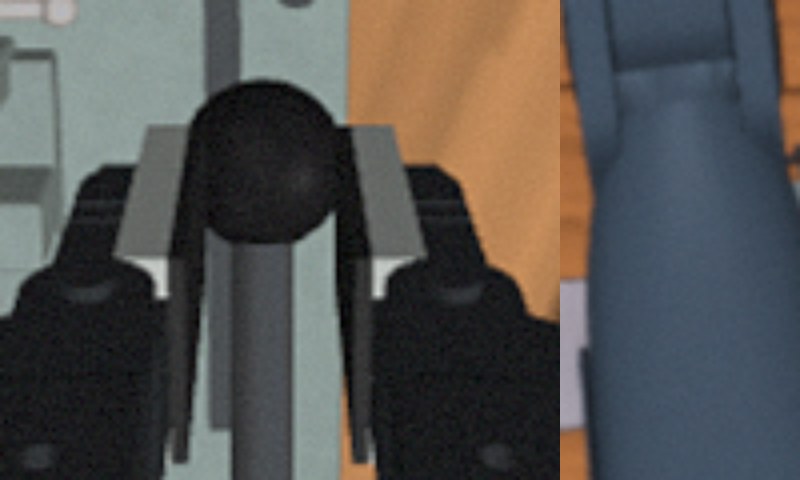

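>>> move_arm(
  motion=[
    [0,0,0,0],
    [0,0,0,0],
    [0,0,0,0],
    [0,0,0,0],
  ],
  gripper=5,
)

```text
t: 4.15
eef_pos: [0.6307, 0.0932, 0.1786]
orientation: [-90.0, -0.0, -72.1]
ft_force: [-4.3, -0.9, 12.0]
finger_gap: 0.0052
```

```bash
python3 - <<'E'
from h import *
c=eyes.read_camera("wrist");o=readout.get_obs();print(o["ft_force"],o["finger_gap"],o["eef_pos"])
cv2.imwrite("pics/a4.png",cv2.resize(c["pixels"][190:350,220:420],None,fx=3,fy=3)[...,::-1])
E
```

```text
[-4.90225176 -0.58924792 12.21959318] 0.005303474270078409 [0.63075362 0.09315062 0.1785701 ]
```

View pics/a4.png

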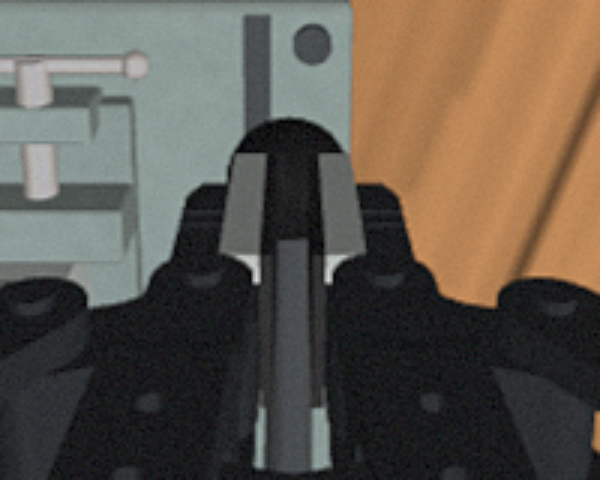

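>>> move_arm(
  motion=[
    [0,0,0,0],
    [0,0,0,0],
    [0,0,0,0],
    [0,5,0,0],
    [0,10,0,0],
    [0,15,0,0],
    [0,15,0,0],
    [0,15,0,0],
  ],
  gripper=45,
)

```text
t: 5.0
eef_pos: [0.6309, 0.0932, 0.1618]
orientation: [-90.0, 0.0, -72.1]
ft_force: [0.4, -0.1, -0.9]
finger_gap: 0.0451
```

>>> move_arm(
  motion=[
    [0,0,0,0],
    [0,0,0,0],
    [0,0,0,0],
    [0,0,0,0],
    [0,0,0,0],
    [0,0,0,0],
    [0,0,0,0],
    [0,0,0,0],
  ],
  gripper=12,
)

```text
t: 5.8
eef_pos: [0.6304, 0.093, 0.1626]
orientation: [-90.0, -0.0, -72.1]
ft_force: [-5.7, -1.9, 6.2]
finger_gap: 0.0182
```

>>> move_arm(
  motion=[
    [0,0,0,0],
    [0,0,0,0],
    [0,2,0,0],
    [0,5,0,0],
    [0,8,0,0],
    [0,8,0,0],
  ],
  gripper=40,
)

```text
t: 6.4
eef_pos: [0.6308, 0.0931, 0.1534]
orientation: [-90.1, 0.0, -72.1]
ft_force: [-0.0, 0.4, 0.4]
finger_gap: 0.0399
```

>>> move_arm(
  motion=[
    [0,0,0,0],
    [0,0,0,0],
    [0,0,0,0],
    [0,0,0,0],
    [0,0,0,0],
    [0,0,0,0],
    [0,0,0,0],
    [0,0,0,0],
  ],
  gripper=8,
)

```text
t: 7.2
eef_pos: [0.6304, 0.093, 0.1542]
orientation: [-90.1, -0.0, -72.1]
ft_force: [-5.3, -1.2, 3.1]
finger_gap: 0.0187
```

```bash
python3 - <<'E'
from h import *
c=eyes.read_camera("wrist");o=readout.get_obs();print(o["ft_force"],o["finger_gap"],o["eef_pos"])
cv2.imwrite("pics/a5.png",cv2.resize(c["pixels"][170:350,200:440],None,fx=3,fy=3)[...,::-1])
E
```

```text
[-5.66227338 -0.89417269  3.60609018] 0.018444747242581355 [0.63039544 0.09296631 0.15417518]
```

View pics/a5.png

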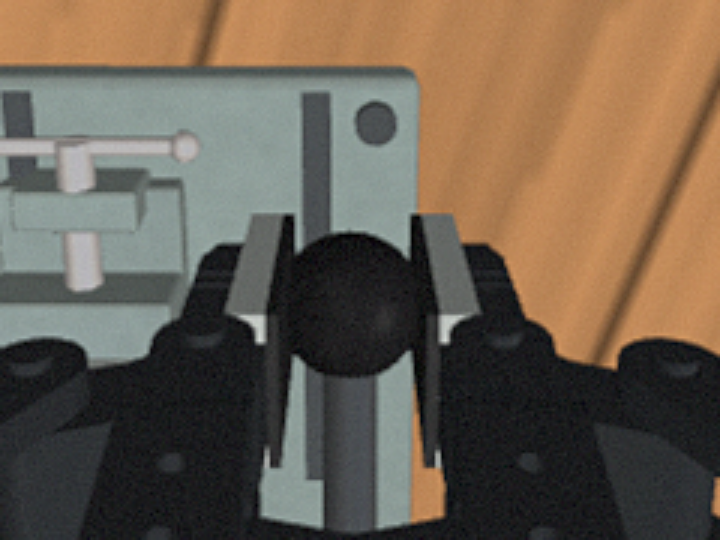

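>>> move_arm(
  motion=[
    [-1.5,-3.5,-0.5,0],
    [-2.8,-6.9,-0.5,0],
    [-4,-10.4,-0.5,0],
    [-5.1,-13.9,-0.5,0],
    [-6.7,-21.2,-0.5,0],
    [-6.7,-21.2,-0.5,0],
  ],
)

```text
t: 7.85
eef_pos: [0.6283, 0.0997, 0.1764]
orientation: [-90.0, 0.0, -72.1]
ft_force: [-4.9, -2.8, -1.5]
finger_gap: 0.0186
```

>>> move_arm(
  motion=[
    [-0.9,-7.3,0,0],
    [-1.3,-14.7,0,0],
    [-0.9,-22.1,0,0],
    [0,-29.5,0,0],
    [1.6,-36.7,0,0],
    [3.9,-43.8,0,0],
    [6.7,-50.6,0,0],
    [10.1,-57.2,0,0],
    [12.4,-61.1,0,0],
    [12.4,-61.1,0,0],
    [12.4,-61.1,0,0],
  ],
)

```text
t: 8.95
eef_pos: [0.6325, 0.0879, 0.2366]
orientation: [-90.0, 0.0, -72.1]
ft_force: [0.0, 0.1, 0.0]
finger_gap: 0.0081
```

```bash
python3 - <<'E'
from h import *
c=eyes.read_camera("wrist");o=readout.get_obs();print(o["ft_force"],o["finger_gap"],o["eef_pos"])
D=np.load("drill.npz");a=np.radians(33)
k=D["o"]+D["Rz"]@[-.035-.085*np.cos(a),.062,.022+.085*np.sin(a)]; print("expected knob",k,proj(c,k))
g=(c["pixels"].max(2)<45)
# ball row extent along centre column
u=int(round(proj(c,k)[0])); print(u,"".join("#" if x else "." for x in g[180:330,u]))
E
```

```text
[ 0.09246135 -0.10493498  0.38934756] 0.008023212463114052 [0.63228416 0.08792733 0.23630526]
expected knob [0.63279159 0.08749585 0.27830113] (np.float64(316.4503775146761), np.float64(272.51185242661217))
316 .....................#######################################..........................................................................................
```

```bash
python3 - <<'E'
from h import *
c=eyes.read_camera("wrist")
D=np.load("drill.npz")
for a in range(-25,36,5):
    r=np.radians(a);k=D["o"]+D["Rz"]@[-.035-.085*np.cos(r),.062,.022+.085*np.sin(r)];print(a,k.round(3),np.round(proj(c,k)))
save(c,"a6",(120,130,520,400),1.5)
E
```

```text
-25 [0.631 0.093 0.196] [317. 210.]
-20 [0.63  0.096 0.203] [317. 209.]
-15 [0.629 0.098 0.21 ] [317. 209.]
-10 [0.629 0.099 0.217] [317. 209.]
-5 [0.629 0.1   0.225] [317. 211.]
0 [0.629 0.101 0.232] [317. 214.]
5 [0.629 0.1   0.239] [317. 219.]
10 [0.629 0.099 0.247] [317. 225.]
15 [0.629 0.098 0.254] [317. 232.]
20 [0.63  0.096 0.261] [317. 241.]
25 [0.631 0.093 0.268] [317. 252.]
30 [0.632 0.09  0.275] [317. 265.]
35 [0.633 0.086 0.281] [317. 279.]
```

View pics/a6.png

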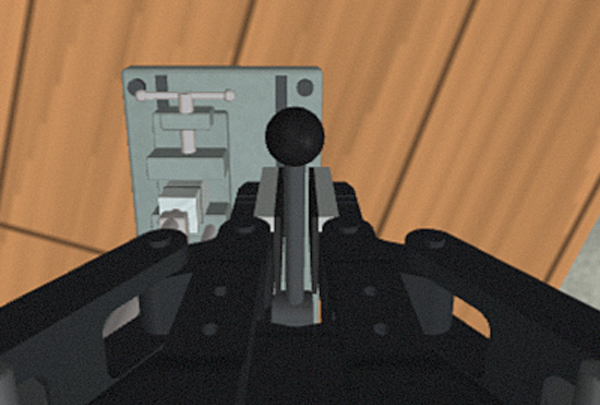

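```bash
python3 - <<'E'
from h import *
c=eyes.read_camera("wrist");o=readout.get_obs();T0=np.array(c["pose"])
def cam(e):
    d=dict(c);T=T0.copy();T[:3,3]+=np.array(e)-o["eef_pos"];d["pose"]=T;return d
A=(cam([.6308,.0931,.2795]),316,201.0);B=(cam([.6311,.0931,.1771]),316.7,251);C=(cam([.6304,.093,.1542]),316.7,271.7)
print(tri(A,B,C));print(tri(A,B));print(tri(A,C))
for z in(.180,.186,.192,.196,.2):
    print(z,[plane(*x,z)[:2].round(4) for x in(A,B,C)])
D=np.load("drill.npz");print(D["o"])
k=D["o"]+D["Rz"]@[-.112,.062,-.0139]
for z in(0,-.01,-.015): print([np.round(proj(x[0],k+[0,0,z]),1) for x in(A,B,C)])
E
```

```text
(array([0.63044828, 0.09441401, 0.1988705 ]), [np.float64(0.0004789691432479763), np.float64(0.0005760262173561668), np.float64(0.00011650480893306736)])
(array([0.630417  , 0.0946629 , 0.19969404]), [np.float64(0.0005221088228706386), np.float64(0.0005221088228705384)])
(array([0.63018696, 0.09429774, 0.19865442]), [np.float64(0.00019481328248491985), np.float64(0.000194813282484956)])
0.18 [array([0.6314, 0.0896]), array([0.6335, 0.0866]), array([0.6333, 0.0852])]
0.186 [array([0.631 , 0.0911]), array([0.6327, 0.0891]), array([0.6324, 0.0881])]
0.192 [array([0.6305, 0.0926]), array([0.6319, 0.0916]), array([0.6314, 0.0911])]
0.196 [array([0.6302, 0.0936]), array([0.6314, 0.0933]), array([0.6308, 0.0931])]
0.2 [array([0.6299, 0.0946]), array([0.6309, 0.095 ]), array([0.6302, 0.095 ])]
[ 0.60646839 -0.03270404  0.21000682]
[array([316.7, 202. ]), array([315.8, 251.5]), array([317.1, 272.2])]
[array([316.7, 199.1]), array([315.9, 244.2]), array([317.1, 262.5])]
[array([316.7, 197.7]), array([315.9, 240.8]), array([317.1, 258.1])]
```

>>> move_arm(
  motion=[
    [0,0,0,0],
    [0,0,0,0],
    [0,0,0,0],
    [-7,0,0,0],
    [-13,0,0,0],
    [-13,15,0,0],
    [-13,30,0,0],
    [-13,42,0,0],
    [-13,42,0,0],
  ],
  gripper=45,
)

```text
t: 10.0
eef_pos: [0.6273, 0.1002, 0.1927]
orientation: [-90.2, 0.0, -72.0]
ft_force: [-0.6, 0.2, -0.4]
finger_gap: 0.0455
```

>>> move_arm(
  motion=[
    [0,0,0,0],
    [0,0,0,0],
    [0,0,0,0],
    [0,0,0,0],
    [0,0,0,0],
    [0,0,0,0],
    [0,0,0,0],
  ],
  gripper=6,
)

```text
t: 10.7
eef_pos: [0.6281, 0.1001, 0.1944]
orientation: [-90.0, 0.0, -72.1]
ft_force: [-5.3, 2.3, 1.6]
finger_gap: 0.0188
```

```bash
python3 - <<'E'
from h import *
c=eyes.read_camera("wrist");o=readout.get_obs();print(o["t"],o["ft_force"],o["finger_gap"],o["eef_pos"])
g=(c["pixels"].max(2)<45)
print("".join("#" if x else "." for x in g[180:340,316]))
D=np.load("drill.npz")
for a in range(-20,36,5):
    r=np.radians(a);k=D["o"]+D["Rz"]@[-.035-.085*np.cos(r),.062,.022+.085*np.sin(r)];print(a,np.round(proj(c,k)))
E
```

```text
10.75 [-5.31338044  1.12061232  1.13617876] 0.018792704795094036 [0.62804312 0.10009129 0.19439512]
..........................................................................###################################################...................................
-20 [317. 252.]
-15 [317. 253.]
-10 [317. 256.]
-5 [317. 261.]
0 [317. 267.]
5 [317. 275.]
10 [317. 285.]
15 [317. 298.]
20 [317. 313.]
25 [317. 332.]
30 [317. 352.]
35 [317. 376.]
```

>>> move_arm(
  motion=[
    [0.5,-3.6,0,0],
    [1.2,-7.3,0,0],
    [2.1,-11,0,0],
    [3.1,-14.5,0,0],
    [4.3,-18,0,0],
    [5.6,-21.5,0,0],
    [5.6,-21.5,0,0],
  ],
)

```text
t: 11.45
eef_pos: [0.6305, 0.0929, 0.2166]
orientation: [-90.0, -0.2, -72.1]
ft_force: [-2.3, -6.4, -2.7]
finger_gap: 0.0187
```

```bash
cat > lk.py <<'E'
from h import *
c=eyes.read_camera("wrist");o=readout.get_obs();print(o["t"],o["ft_force"],o["finger_gap"],o["eef_pos"])
g=(c["pixels"].max(2)<45)
print("".join("#" if x else "." for x in g[180:400,316]))
D=np.load("drill.npz")
for a in range(0,36,5):
    r=np.radians(a);k=D["o"]+D["Rz"]@[-.035-.085*np.cos(r),.062,.022+.085*np.sin(r)];print(a,np.round(proj(c,k)-np.array([0,180])))
E
python3 lk.py
```

```text
11.5 [-3.29161415 -6.81307588 -1.19289092] 0.018667977197335556 [0.63049008 0.09294023 0.21645703]
...............................................................############################.#####################.......................................................####################################################
0 [317.  55.]
5 [317.  61.]
10 [317.  68.]
15 [317.  78.]
20 [317.  89.]
25 [317. 103.]
30 [317. 118.]
35 [317. 136.]
```

>>> move_arm(
  motion=[
    [1.4,-3.4,0,0],
    [2.8,-6.8,0,0],
    [4.5,-10.1,0,0],
    [6.3,-13.4,0,0],
    [8,-16.2,0,0],
    [9.4,-18.5,0,0],
    [9.8,-19.5,0,0],
    [9.8,-19.5,0,0],
  ],
)

```text
t: 12.3
eef_pos: [0.6334, 0.0839, 0.2357]
orientation: [-90.0, -0.1, -72.1]
ft_force: [-3.9, -6.9, -4.1]
finger_gap: 0.0183
```

```bash
python3 lk.py
```

```text
12.35 [-3.32008173 -6.44208723 -2.45150253] 0.018120888539329003 [0.63343721 0.08393393 0.23577291]
.....................................................#################################################..................................................................####################################################
0 [317.  28.]
5 [317.  32.]
10 [317.  38.]
15 [317.  45.]
20 [317.  54.]
25 [317.  65.]
30 [317.  77.]
35 [317.  91.]
```

>>> move_arm(
  motion=[
    [0,0,0,0],
    [0,0,0,0],
    [0,0,0,0],
    [0,0,0,0],
    [0,-15,0,0],
    [0,-40,0,0],
    [-4,-70,0,0],
    [-12,-98,0,0],
    [-12,-98,-30,0],
    [-12,-98,-65,0],
    [-12,-98,-100,0],
    [-12,-98,-125,0],
    [-12,-98,-137,0],
    [-12,-98,-137,0],
    [-12,-98,-137,0],
  ],
  gripper=55,
)

```text
t: 13.85
eef_pos: [0.4999, 0.0548, 0.3336]
orientation: [-89.9, -0.0, -72.1]
ft_force: [0.3, 0.5, 0.1]
finger_gap: 0.0552
```

```bash
python3 - <<'E'
from h import *
c=eyes.read_camera("wrist");o=readout.get_obs();print(o["t"],o["ft_force"],o["finger_gap"],o["eef_pos"])
D=np.load("drill.npz")
for n,p in(("feed",[-.1149,-.076,.1042]),("lock33",[-.035-.085*.839,.062,.022+.085*.545])): print(n,np.round(proj(c,D["o"]+D["Rz"]@p)),D["o"]+D["Rz"]@p)
e=o["eef_pos"]-D["o"];print("tcp in drill",D["Rz"].T@e)
cv2.imwrite("pics/b1.png",c["pixels"][...,::-1])
E
```

```text
13.9 [-0.39688996  0.30615508 -0.47238796] 0.0554096810977106 [0.50014023 0.05485325 0.33322214]
feed [314. 229.] [0.49882648 0.05326821 0.31420682]
lock33 [495. 224.] [0.63278298 0.0875225  0.27833182]
tcp in drill [-0.11600441 -0.0742626   0.12321533]
```

View pics/b1.png

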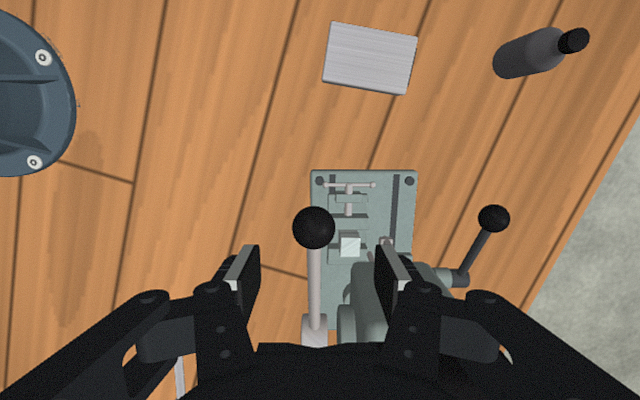

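>>> move_arm(
  motion=[
    [1,10,-1.7,0],
    [1,25,-1.7,0],
    [1,40,-1.7,0],
    [1,55,-1.7,0],
    [1,66,-1.7,0],
    [1,66,-1.7,0],
    [1,66,-1.7,0],
  ],
)

```text
t: 14.6
eef_pos: [0.4981, 0.0532, 0.2674]
orientation: [-90.0, 0.0, -72.1]
ft_force: [-0.0, -0.1, -0.3]
finger_gap: 0.0551
```

>>> move_arm(
  motion=[
    [0,0,0,0],
    [0,0,0,0],
    [0,0,0,0],
    [0,0,0,0],
    [0,0,0,0],
    [0,0,0,0],
    [0,0,0,0],
    [0,0,0,0],
  ],
  gripper=6,
)

```text
t: 15.4
eef_pos: [0.4979, 0.0534, 0.2676]
orientation: [-90.0, 0.0, -72.1]
ft_force: [-0.9, 2.6, 5.6]
finger_gap: 0.0252
```

```bash
cat > fk.py <<'E'
from h import *
import sys
c=eyes.read_camera("wrist");o=readout.get_obs();print(o["t"],o["ft_force"],o["finger_gap"],o["eef_pos"])
D=np.load("drill.npz");W=lambda *p:D["o"]+D["Rz"]@np.array(p)
print("tcp drill",D["Rz"].T@(o["eef_pos"]-D["o"]))
g=(c["pixels"].max(2)<45)
u=int(proj(c,W(-.1149,-.076,.1))[0]);print(u,"".join("#" if x else "." for x in g[180:400,u]))
for a in range(-50,31,10):
    r=np.radians(a);print(a,np.round(np.array(proj(c,W(.012-.14*np.cos(r),-.076,.045+.14*np.sin(r))))-[0,180]))
for z in(.11,.1,.09,.08,.07,.06): print("tip",z,np.round(proj(c,W(0,0,z-D["o"][2])),1))
np.save("wr.npy",c["pixels"])
E
python3 fk.py; python3 -c "
a=25
import numpy as np
for a in range(25,-41,-5):
  r=np.radians(a);r0=np.radians(25);print(a,round(-140*(np.cos(r)-np.cos(r0)),1),round(-140*(np.sin(r)-np.sin(r0)),1))"
```

```text
15.45 [0.06273898 2.24607902 5.83507326] 0.025073058068233563 [0.4978982  0.05339468 0.26762385]
tcp drill [-0.11530572 -0.07684445  0.05761703]
317 ................................................................################################################################.........................................###################################################
-50 [317.  49.]
-40 [317.  38.]
-30 [318.  29.]
-20 [318.  24.]
-10 [318.  24.]
0 [318.  31.]
10 [318.  48.]
20 [318.  77.]
30 [318. 123.]
tip 0.11 [382.3 281.2]
tip 0.1 [380.6 277. ]
tip 0.09 [379.1 273.1]
tip 0.08 [377.5 269.3]
tip 0.07 [376.1 265.7]
tip 0.06 [374.7 262.3]
25 -0.0 -0.0
20 -4.7 11.3
15 -8.3 22.9
10 -11.0 34.9
5 -12.6 47.0
0 -13.1 59.2
-5 -12.6 71.4
-10 -11.0 83.5
-15 -8.3 95.4
-20 -4.7 107.0
-25 -0.0 118.3
-30 5.6 129.2
-35 12.2 139.5
-40 19.6 149.2
```

>>> move_arm(
  motion=[
    [-2.5,5.5,0,0],
    [-4.7,11.3,0,0],
    [-6.7,17,0,0],
    [-8.3,22.9,0,0],
    [-9.8,29,0,0],
    [-11,34.9,0,0],
    [-12,41,0,0],
    [-12.6,47,0,0],
    [-13,53,0,0],
    [-13.1,59.2,0,0],
    [-13.1,59.2,0,0],
    [-13.1,59.2,0,0],
  ],
)

```text
t: 16.65
eef_pos: [0.494, 0.0654, 0.2084]
orientation: [-90.0, -0.0, -72.1]
ft_force: [0.9, 1.2, 6.8]
finger_gap: 0.0249
```

```bash
python3 fk.py; python3 - <<'E'
import numpy as np,cv2
p=np.load("wr.npy");cv2.imwrite("pics/b2.png",np.hstack([cv2.resize(p[190:340,300:430],None,fx=4,fy=4,interpolation=cv2.INTER_CUBIC)])[...,::-1])
E
```

```text
16.7 [0.4574372  1.92479622 5.92508591] 0.024612845882347818 [0.49401491 0.0654472  0.2085089 ]
tcp drill [-0.12796837 -0.07683454 -0.00149792]
318 ..................................................................##################################################################.....................................###################################################
-50 [317.  88.]
-40 [318.  78.]
-30 [318.  71.]
-20 [318.  70.]
-10 [318.  78.]
0 [318.  97.]
10 [318. 134.]
20 [318. 199.]
30 [319. 308.]
tip 0.11 [393.6 322.1]
tip 0.1 [391.3 316. ]
tip 0.09 [389.1 310.3]
tip 0.08 [387.1 304.9]
tip 0.07 [385.2 299.8]
tip 0.06 [383.3 294.9]
```

View pics/b2.png

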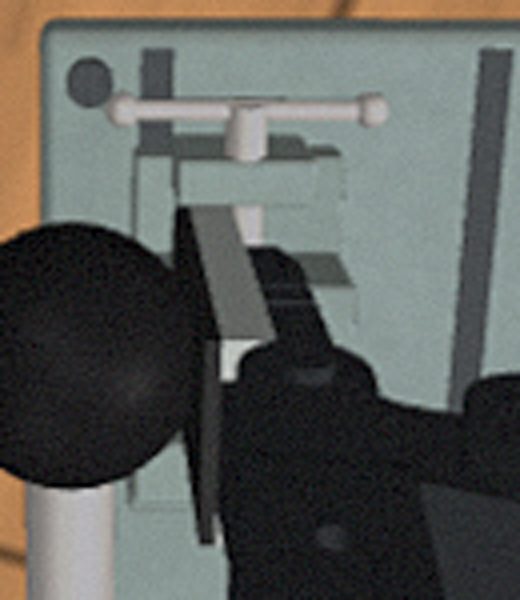

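>>> move_arm(
  motion=[
    [0.1,-6.2,0,0],
    [0.5,-12.2,0,0],
    [1.1,-18.2,0,0],
    [2.1,-24.3,0,0],
    [3.3,-30.2,0,0],
    [4.8,-36.3,0,0],
    [6.4,-42.2,0,0],
    [8.4,-47.9,0,0],
    [10.6,-53.7,0,0],
    [13.1,-59.2,0,0],
    [13.1,-59.2,0,0],
  ],
)

```text
t: 17.8
eef_pos: [0.4979, 0.0533, 0.2677]
orientation: [-90.0, 0.0, -72.0]
ft_force: [3.2, 9.2, 5.4]
finger_gap: 0.0248
```

>>> move_arm(
  motion=[
    [0,0,0,0],
    [0,0,0,0],
    [0,0,0,0],
    [0,0,0,0],
    [0,-20,0,0],
    [0,-45,0,0],
    [-10,-66,0,0],
    [-40,-66,20,-0.13],
    [-70,-66,45,-0.28],
    [-95,-66,65,-0.43],
    [-95,-50,89,-0.58],
    [-95,-25,89,-0.73],
    [-95,5,89,-0.88],
    [-95,40,89,-1.03],
    [-95,75,89,-1.18],
    [-95,110,89,-1.33],
    [-95,130,89,-1.48],
    [-95,137,89,-1.571],
    [-95,137,89,-1.571],
    [-95,137,89,-1.571],
  ],
  gripper=55,
)

```text
t: 19.8
eef_pos: [0.5532, 0.1709, 0.1307]
orientation: [-90.0, -0.0, 17.8]
ft_force: [-0.9, -0.4, 0.1]
finger_gap: 0.0548
```

```bash
python3 - <<'E'
from h import *
c=eyes.read_camera("wrist");o=readout.get_obs();print(o["t"],o["q"].round(1),o["ft_force"],o["eef_pos"])
D=np.load("drill.npz");W=lambda *p:D["o"]+D["Rz"]@np.array(p)
print("tcp drill",D["Rz"].T@(o["eef_pos"]-D["o"]))
for z in(.11,.1,.09,.08,.07): print("tip",z,np.round(proj(c,W(0,0,z-D["o"][2])),1))
np.save("wr.npy",c["pixels"]);import pickle;pickle.dump(c,open("c2.pkl","wb"))
u,v=map(int,proj(c,W(0,0,.09-D["o"][2])));u0=min(max(u-80,0),480);v0=min(max(v-60,0),280)
print(u0,v0);save(c,"b3",(u0,v0,u0+160,v0+120),5)
E
```

```text
19.85 [17.2 20.7 -1.4 67.9 -0.  -0.6] [-0.38479447 -0.10700881 -0.15308144] [0.55348275 0.17095811 0.13106484]
tcp drill [-0.21008848  0.01218942 -0.07894198]
tip 0.11 [-12.6 208.1]
tip 0.1 [  2.6 204. ]
tip 0.09 [ 16.4 200.3]
tip 0.08 [ 29.1 196.9]
tip 0.07 [ 40.8 193.8]
0 140
```

View pics/b3.png

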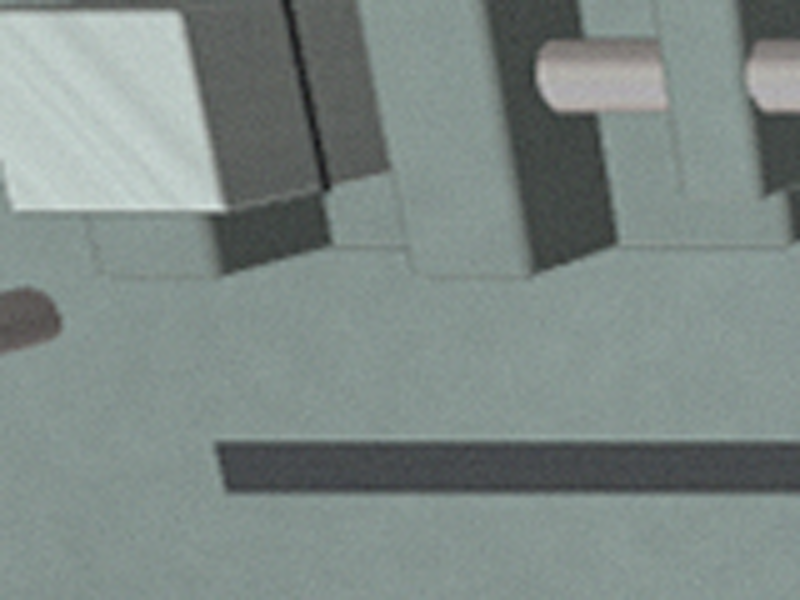

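```bash
python3 - <<'E'
from h import *
import pickle
c=pickle.load(open("c2.pkl","rb"));D=np.load("drill.npz")
d=lambda p:(D["Rz"].T@(p-D["o"])).round(4)
print("top corner",d(plane(c,45.6,182,.085)),"back-left",d(plane(c,2.5,182,.085)),"topright",d(plane(c,36.5,142.3,.085)))
print("line corner",d(plane(c,65.2,177.8,.07)),"line right",d(plane(c,57.3,140,.07)))
print("tip on z",[(z,d(plane(c,12.5,204,z))[:2]) for z in(.09,.094,.098,.102,.106)])
# base slot / base corner checks
g=c["pixels"].astype(int);print(g[196:214,0:24].max(2))
print("piv lock",)
E
```

```text
top corner [-0.019 -0.012 -0.125] back-left [ 0.0114 -0.0121 -0.125 ] topright [-0.0191 -0.0395 -0.125 ]
line corner [-0.0212 -0.0123 -0.14  ] line right [-0.0214 -0.0401 -0.14  ]
tip on z [(0.09, array([0.0034, 0.0027])), (0.094, array([-0.0006,  0.0016])), (0.098, array([-0.0046,  0.0005])), (0.102, array([-0.0087, -0.0005])), (0.106, array([-0.0127, -0.0016]))]
[[150 152 150 154 157 147 155 151 152 145 147 147 148 150 152 149 148 148
  146 151 148 150 142 146]
 [152 154 146 126 126 116 127 143 149 151 150 148 143 144 148 143 148 143
  149 149 143 148 149 145]
 [119 106 101  95  94  93 100 104 113 140 149 144 151 143 147 144 149 151
  150 149 149 144 151 143]
 [ 92  94  95  90  93  91  91  91  96 106 136 150 146 149 147 150 149 145
  146 149 149 149 144 151]
 [ 96  94  95  92  92  95  90  92  90  93 108 139 146 146 146 145 148 144
  150 148 151 155 146 145]
 [ 96  94  95  95  94  93  95  91  94  88  88 131 154 152 149 149 148 147
  147 153 152 148 147 146]
 [ 94  96  90  93  95  88  93  91  91  87  88 113 141 147 147 148 150 152
  152 148 145 146 150 150]
 [ 97  98  87  95  89  91 
[... 394 characters left out ...]
4  95  95  92  94 105 101 110 134 148 149 147 152 150 140
  149 150 146 145 150 147]
 [ 96  90  93  97  99  99 106 112 122 130 143 150 146 148 147 146 147 146
  144 147 146 147 151 149]
 [ 98  99 106 105 116 125 133 143 152 147 150 147 150 145 147 146 145 150
  147 146 148 148 148 140]
 [114 125 134 142 146 149 149 151 145 145 149 147 147 147 151 145 143 145
  144 145 148 147 146 146]
 [141 148 149 151 151 144 146 146 151 151 145 147 147 149 149 149 147 148
  146 149 149 147 148 148]
 [153 148 151 151 149 147 147 147 148 148 148 144 145 149 145 146 144 149
  149 148 149 147 146 149]
 [146 150 150 149 151 148 149 148 151 148 148 146 147 146 147 147 146 145
  149 142 150 146 146 146]]
piv lock
```

>>> move_arm(
  motion=[
    [30,-25,0,0],
    [75,-40,0,0],
    [120,-40,0,0.14],
    [155,-40,0,0.28],
    [168,-40,-10,0.42],
    [168,-40,-30,0.56],
    [168,-40,-55,0.7],
    [168,-40,-80,0.84],
    [168,-40,-105,0.98],
    [168,-30,-130,1.12],
    [168,-20,-155,1.26],
    [168,-10,-170,1.4],
    [168,0,-175,1.5],
    [168,0,-175,1.571],
    [168,0,-175,1.571],
    [168,0,-175,1.571],
  ],
)

```text
t: 21.45
eef_pos: [0.7672, 0.0562, 0.1313]
orientation: [-89.9, -0.0, -72.0]
ft_force: [-0.3, -0.4, 0.5]
finger_gap: 0.0549
```

```bash
python3 - <<'E'
from h import *
c=eyes.read_camera("wrist");o=readout.get_obs();print(o["t"],o["q"].round(1),o["ft_force"],o["eef_pos"],o["orientation"])
D=np.load("drill.npz");W=lambda *p:D["o"]+D["Rz"]@np.array(p)
print("tcp drill",D["Rz"].T@(o["eef_pos"]-D["o"]))
for z in(.11,.1,.09,.08,.07): print("tip",z,np.round(proj(c,W(0,0,z-D["o"][2])),1))
import pickle;pickle.dump(c,open("c3.pkl","wb"))
u,v=map(int,proj(c,W(0,0,.09-D["o"][2])));u0=min(max(u-80,0),480);v0=min(max(v-60,0),280)
print(u0,v0);save(c,"b4",(u0,v0,u0+160,v0+120),5)
E
```

```text
21.5 [ 4.2 40.6 33.4 82.8 -0.  76.2] [-0.29579436  0.62289043  0.7835378 ] [0.76720848 0.05634651 0.13125575] [-8.99361628e+01 -2.09229469e-02 -7.19857960e+01]
tcp drill [-0.03532402  0.18033189 -0.07875107]
tip 0.11 [ 50.8 274.6]
tip 0.1 [ 62.4 267.8]
tip 0.09 [ 73.  261.7]
tip 0.08 [ 82.7 256. ]
tip 0.07 [ 91.7 250.7]
0 201
```

View pics/b4.png

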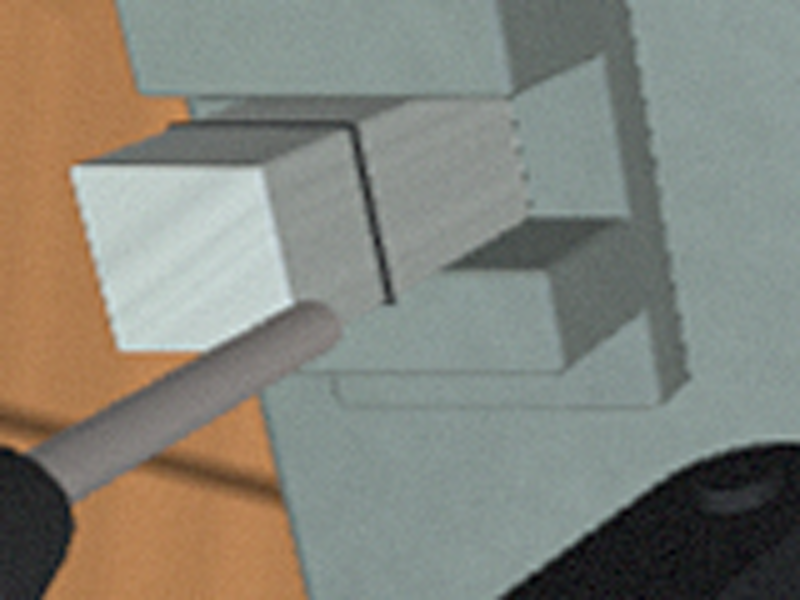

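```bash
python3 - <<'E'
from h import *
import pickle
a=pickle.load(open("c2.pkl","rb"));b=pickle.load(open("c3.pkl","rb"));D=np.load("drill.npz")
def T(n,p,q):
    x,e=tri((a,*p),(b,*q));print(n,x[2].round(4),(D["Rz"].T@(x-D["o"])).round(4),np.round(e,4))
T("tip",(12.3,204),(67.6,265.4));T("topcorner",(45.6,182),(52.4,234));T("linecorner",(64.8,177.8),(70.4,225.8))
for z in(.09,.094,.098): print("left view",z,(D["Rz"].T@(plane(b,67.6,265.4,z)-D["o"])).round(4))
print("left view line f/b",(D["Rz"].T@(plane(b,70.4,225.8,.07)-D["o"])).round(4),(D["Rz"].T@(plane(b,78,261,.07)-D["o"])).round(4),"top f/b",(D["Rz"].T@(plane(b,52.4,234,.085)-D["o"])).round(4),(D["Rz"].T@(plane(b,59.4,261.6,.085)-D["o"])).round(4))
E
```

```text
tip 0.0955 [-0.0007  0.0011 -0.1145] [0.001 0.001]
topcorner 0.0875 [-0.021  -0.0125 -0.1225] [0.0002 0.0002]
linecorner 0.0704 [-0.0213 -0.0124 -0.1396] [0. 0.]
left view 0.09 [ 0.003  -0.0046 -0.12  ]
left view 0.094 [ 0.0011 -0.0011 -0.116 ]
left view 0.098 [-0.0009  0.0024 -0.112 ]
left view line f/b [-0.0211 -0.0127 -0.14  ] [ 0.009  -0.0128 -0.14  ] top f/b [-0.0199 -0.0149 -0.125 ] [ 0.0024 -0.0145 -0.125 ]
```

```bash
python3 - <<'E'
from h import *
import pickle
from scipy.optimize import least_squares
a=pickle.load(open("c2.pkl","rb"));b=pickle.load(open("c3.pkl","rb"));D=np.load("drill.npz")
t=np.linspace(0,2*np.pi,73);circ=.004*np.c_[np.cos(t),np.sin(t),0*t]
g=b["pixels"].max(2)[255:277,52:76];print(g)
def ext(c,p):
    m=np.array([proj(c,p+q) for q in circ]);ax=np.array(proj(c,p-[0,0,.005]))-proj(c,p);ax/=np.linalg.norm(ax);return m[np.argmax(m@ax)]
f=lambda p:1*np.r_[ext(a,p)-[12.2,204],ext(b,p)-[67.6,265.4]]
r=least_squares(f,D["o"]*[1,1,0]+[0,0,.097],diff_step=1e-4);print(r.x,(D["Rz"].T@(r.x-D["o"])).round(4),r.fun.round(2))
for z in(.094,.096,.098,.1): 
    p=D["o"]*[1,1,0]+[0,0,z];print(z,ext(a,p).round(1),ext(b,p).round(1))
E
```

```text
[[206 206 207 210 201 160 142 143 150 148 146 150 145 151 145 149 156 153
  149 149 148 150 148 127]
 [204 205 207 210 204 169 143 148 148 142 155 150 149 153 147 154 153 153
  149 151 149 149 147 138]
 [204 206 208 208 213 182 140 151 149 149 151 148 150 151 149 156 148 145
  149 145 147 144 146 143]
 [205 208 209 209 217 194 152 150 146 147 152 151 153 150 150 150 144 149
  144 146 143 145 148 152]
 [207 209 205 204 215 199 159 145 155 155 155 154 149 152 152 147 143 143
  145 147 150 149 148 151]
 [207 206 203 207 215 211 174 149 156 151 148 153 149 151 143 150 148 150
  145 147 146 149 146 151]
 [207 208 210 210 219 232 187 120 111 110 112 120 131 141 147 147 152 148
  145 149 145 143 154 143]
 [210 207 220 224 206 160 126  96  95 100 101 111 110 123 141 150 151 146
  148 146 147 150 143 144]
 [211 221 204 161 125  98  94 107 101 108 118 112 120 123 128 140 148 145
  145 149 143 145 145 154]
 [203 159 126  98  89  99 106 108 112 111 120 120 120 123 123 135 141 147
  148 150 146 156 155 149]
 [152 101  87 101 105 115 108 112 119 116 121 129 131 128 134 134 141 141
  150 150 149 15
[... 646 characters left out ...]
 133 129 128 122 139 147 149 155 155 152 155
  151 154 153 147 150 154]
 [134 135 130 134 132 135 131 130 125 137 140 147 157 155 153 154 153 151
  151 151 151 155 155 151]
 [128 131 136 136 134 131 126 120 142 145 149 152 154 150 148 150 150 150
  147 149 149 151 151 148]
 [134 137 130 132 125 128 128 126 130 136 135 132 133 126 125 130 134 132
  133 133 131 131 134 137]
 [132 131 131 128 126 140 142 144 143 142 140 135 138 141 130 135 142 140
  142 146 144 141 142 146]]
[ 0.60626623 -0.03143655  0.09936832] [-0.0013  0.0002 -0.1106] [-0.86 -0.18  0.42 -1.08]
0.094 [ 16.8 201.5] [ 73.8 262.6]
0.096 [ 14.1 202.3] [ 71.7 263.8]
0.098 [ 11.3 203. ] [ 69.6 265.1]
0.1 [  8.5 203.8] [ 67.4 266.3]
```

>>> move_arm(
  motion=[
    [0,-40,0,0],
    [0,-85,0,0],
    [-10,-130,0,0],
    [-30,-175,0,0],
    [-55,-215,0,0.1],
    [-80,-225,-20,0.2],
    [-80,-225,-60,0.3],
    [-80,-225,-105,0.4],
    [-80,-225,-150,0.52],
    [-80,-225,-195,0.52],
    [-80,-225,-235,0.52],
    [-80,-225,-257,0.52],
    [-80,-215,-257,0.52],
    [-80,-190,-257,0.52],
    [-80,-165,-257,0.52],
    [-80,-145,-257,0.52],
    [-80,-136,-257,0.52],
    [-80,-136,-257,0.52],
    [-80,-136,-257,0.52],
  ],
  gripper=55,
)

```text
t: 23.4
eef_pos: [0.4981, 0.0533, 0.2674]
orientation: [-89.9, 0.0, -101.8]
ft_force: [-0.3, 0.1, 0.0]
finger_gap: 0.055
```

```bash
sed -i 's/^g=(c/import sys\ng=(c/' fk.py; cat >> fk.py <<'E'
t=np.linspace(0,2*np.pi,73);circ=.004*np.c_[np.cos(t),np.sin(t),0*t]
def ext(p):
    m=np.array([proj(c,p+q) for q in circ]);ax=np.array(proj(c,p-[0,0,.005]))-proj(c,p);ax/=np.linalg.norm(ax);return m[np.argmax(m@ax)]
for z in(.1,.095,.09,.085,.08,.075,.0718,.07,.065): print("rim",z,ext(np.array([.6063,-.0314,z])).round(1))
print("line front corner .07",proj(c,W(-.0213,-.0125,.0704-D["o"][2])))
import pickle;pickle.dump(c,open("c4.pkl","wb"))
E
python3 fk.py
```

```text
23.45 [0.07996534 0.01561219 0.49678127] 0.05484238637061406 [0.49830506 0.053258   0.26753575]
tcp drill [-0.11505057 -0.0764993   0.05752893]
318 .................................................................#################################################################.......................................###################################################
-50 [336.  44.]
-40 [328.  35.]
-30 [321.  28.]
-20 [315.  24.]
-10 [310.  26.]
0 [307.  33.]
10 [308.  50.]
20 [313.  78.]
30 [325. 120.]
tip 0.11 [426.8 238.5]
tip 0.1 [423.9 235.3]
tip 0.09 [421.1 232.3]
tip 0.08 [418.4 229.4]
tip 0.07 [415.9 226.7]
tip 0.06 [413.5 224.1]
rim 0.1 [421.3 232.1]
rim 0.095 [419.9 230.6]
rim 0.09 [418.6 229.1]
rim 0.085 [417.2 227.7]
rim 0.08 [416.  226.3]
rim 0.075 [414.7 225. ]
rim 0.0718 [413.9 224.1]
rim 0.07 [413.5 223.7]
rim 0.065 [412.3 222.4]
line front corner .07 (np.float64(399.51351318538184), np.float64(217.36638511158372))
```

>>> move_arm(
  motion=[
    [0,0,0,0],
    [0,0,0,0],
    [0,0,0,0],
    [0,0,0,0],
    [0,0,0,0],
    [0,0,0,0],
    [0,0,0,0],
  ],
  gripper=4,
)

```text
t: 24.15
eef_pos: [0.4976, 0.0535, 0.2669]
orientation: [-90.0, 0.0, -101.8]
ft_force: [-4.0, 3.4, 5.3]
finger_gap: 0.0253
```

>>> move_arm(
  motion=[
    [-2.1,5.6,-1.2,0],
    [-4.1,11.3,-2.3,0],
    [-5.8,17,-3.3,0],
    [-7.2,22.9,-4.1,0],
    [-8.4,29,-4.9,0],
    [-9.5,34.9,-5.5,0],
    [-10.3,41,-6,0],
    [-10.9,47,-6.3,0],
    [-11.3,53,-6.4,0],
    [-11.4,59.2,-6.5,0],
    [-11.3,65.3,-6.4,0],
    [-10.9,71.4,-6.3,0],
    [-10.3,77.5,-6,0],
    [-9.5,83.5,-5.5,0],
    [-8.4,89.5,-4.9,0],
    [-7.2,95.4,-4.1,0],
    [-5.8,101.2,-3.3,0],
    [-4.1,107,-2.3,0],
    [-4.1,107,-2.3,0],
    [-4.1,107,-2.3,0],
  ],
)

```text
t: 26.15
eef_pos: [0.4954, 0.059, 0.1592]
orientation: [-90.1, 0.1, -101.8]
ft_force: [-5.6, 8.3, 3.1]
finger_gap: 0.0248
```

```bash
python3 fk.py; python3 - <<'E'
import pickle,numpy as np
np.set_printoptions(linewidth=260)
c=pickle.load(open("c4.pkl","rb"));print(c["pixels"].max(2)[240:310,425:490:2][::2])
E
```

```text
26.2 [-5.35912474  9.83793688  3.6456054 ] 0.025207502752121507 [0.49536557 0.05905106 0.15927455]
tcp drill [-0.12146675 -0.07751557 -0.05073227]
349 .........................................................................###################################################################.......................#######.#################################################
-50 [352. 105.]
-40 [341.  97.]
-30 [331.  95.]
-20 [321. 100.]
-10 [314. 119.]
0 [309. 160.]
10 [311. 246.]
20 [329. 432.]
30 [400. 911.]
tip 0.11 [477.9 295.2]
tip 0.1 [471.9 288.7]
tip 0.09 [466.3 282.6]
tip 0.08 [461.1 276.9]
tip 0.07 [456.3 271.6]
tip 0.06 [451.8 266.7]
rim 0.1 [468.1 284.6]
rim 0.095 [465.3 281.5]
rim 0.09 [462.7 278.6]
rim 0.085 [460.4 275.5]
rim 0.08 [457.9 272.8]
rim 0.075 [455.5 270.2]
rim 0.0718 [454.  268.5]
rim 0.07 [453.2 267.6]
rim 0.065 [450.9 265.2]
line front corner .07 (np.float64(434.38892335083364), np.float64(259.3801289221652))
[[155 156 157 ...  83  86  77]
 [155 159 151 ...  81  85  86]
 [157 157 158 ...  85  78  79]
 ...
 [ 24  36  29 ...  45  43  77]
 [ 38  37  31 ...  38  47  54]
 [ 32  33  36 ...  45  42  42]]
```

```bash
cat > px.py <<'E'
import pickle,numpy as np,sys
c=pickle.load(open("c4.pkl","rb"));p=c["pixels"].max(2)
print("ball col321 dark rows",[i for i in range(180,400) if p[i,321]<45][::1][:1],sum(p[200:340,321]<45))
print("     "+"".join(f"{x:4d}" for x in range(428,476,1)))
for r in range(250,296): print(r,"".join(f"{v:4d}" for v in p[r,428:476]))
E
python3 px.py
```

```text
ball col321 dark rows [250] 68
      428 429 430 431 432 433 434 435 436 437 438 439 440 441 442 443 444 445 446 447 448 449 450 451 452 453 454 455 456 457 458 459 460 461 462 463 464 465 466 467 468 469 470 471 472 473 474 475
250  156 157 151 154 160 151 145 136 138 143 147 145 153 142 153 146 151 155 154 153 156 153 154 147 149 154 154 158 153 155 160 157 158 154 154 158 155 154 155 152 161 153 150 154 158 158 156 156
251  150 155 156 156 144 136 141 144 148 157 149 153 151 149 146 154 153 153 153 152 155 156 150 152 150 152 151 151 154 160 156 154 158 157 154 157 152 154 155 160 152 154 153 156 158 155 162 154
252  162 157 147 134 138 149 147 152 149 156 155 152 146 151 146 152 143 148 158 150 158 155 153 153 148 150 150 155 149 153 152 157 163 155 155 156 156 154 155 160 159 158 158 154 158 158 151 155
253  147 138 138 150 155 153 153 150 151 150 154 152 151 151 150 145 153 157 158 156 152 154 150 156 151 152 157 152 152 154 152 155 151 154 158 156 159 158 159 157 158 155 155 158 158 154 156 153
254  113 124 149 158 155 154 155 152 152 146 151 149 151 149 152 149 152 141 147 15
[... 7490 characters left out ...]
4  31  36  24  20  23  49  95 143 148 133 150 148 153 156 152 152 155 159 156 130  94  89  93  98  99 101  96
293   30  23  35  39  46  45  45  47  50  53  54  58  51  53  47  32  31  34  25  32  35  29  34  33  30  24  22  40  62 115 151 171 158 153 153 155 155 150 156 162 153 122  89  95  93 100 102  98
294   38  32  36  35  36  47  42  46  48  57  47  56  56  52  42  32  33  29  32  37  29  36  33  29  35  34  26  30  20  53  86 124 155 169 159 157 153 158 154 154 161 147 104  82  92  97  99 102
295   31  31  25  36  36  36  47  44  50  58  44  54  50  41  32  37  35  27  35  29  34  33  34  33  38  37  28  30  29  20  28  51  83 144 174 161 157 157 153 161 158 155 137  89  84  90  98 102
```

>>> move_arm(
  motion=[
    [1,3.7,0.5,0],
    [2,7.4,1.1,0],
    [3,11,1.7,0],
    [4,14.5,2.2,0],
    [4,14.5,2.2,0],
    [4,14.5,2.2,0],
    [4,14.5,2.2,0],
  ],
)

```text
t: 26.9
eef_pos: [0.4967, 0.0529, 0.1453]
orientation: [-90.1, -0.1, -101.9]
ft_force: [-6.0, -0.6, 8.3]
finger_gap: 0.0255
```

```bash
python3 fk.py | grep -v tip; sed -i 's/range(428,476,1)/range(432,478)/;s/428:476/432:478/;s/range(250,296)/range(262,290)/' px.py; python3 px.py
```

```text
26.95 [-7.51365109  0.10775281  8.05705768] 0.025369489304273872 [0.49670009 0.05289319 0.14528238]
tcp drill [-0.11519683 -0.0781387  -0.06472443]
338 ............................................................................###################################################......................................#######################################################
-50 [350. 108.]
-40 [338. 100.]
-30 [327.  98.]
-20 [316. 105.]
-10 [305. 128.]
0 [297. 181.]
10 [294. 301.]
20 [310. 620.]
30 [ 445. 2085.]
rim 0.1 [474.  286.3]
rim 0.095 [471.  283.1]
rim 0.09 [468.  279.9]
rim 0.085 [465.2 276.9]
rim 0.08 [462.4 274. ]
rim 0.075 [459.8 271.2]
rim 0.0718 [458.2 269.4]
rim 0.07 [457.3 268.4]
rim 0.065 [454.8 265.8]
line front corner .07 (np.float64(437.8259625284319), np.float64(259.54694943731135))
ball col321 dark rows [248] 66
      432 433 434 435 436 437 438 439 440 441 442 443 444 445 446 447 448 449 450 451 452 453 454 455 456 457 458 459 460 461 462 463 464 465 466 467 468 469 470 471 472 473 474 475 476 477
262   57  58  84  96 112 114 110 128 145 153 151 149 150 152 154 15
[... 4524 characters left out ...]
0 175 219 231 221 222 215 210 214 223 205 167 153 157 154 158 161 155 155 156 161 160 134  97  81  93 100  98 103  96 103  99  97 110
287   28  37  32  29  40  36  33  35  32  15  20  20  27  69 113 173 216 231 218 211 215 215 214 188 148 156 155 154 156 155 157 157 155 161 161 128  96  87  94 100  96  99 104 100  96 106
288   28  35  38  36  33  27  33  33  38  31  26  35  25  19  24  71 121 168 212 223 220 215 221 201 164 151 155 158 156 154 162 155 159 154 161 154 134 105  91  95  97 102 100 105 101  97
289   38  27  38  33  33  31  37  31  32  31  33  35  24  31  32  18  29  70 131 202 231 224 219 217 186 144 152 158 159 157 152 156 152 152 157 153 139 122  99  87  95  99 101 101 105 100
```

>>> move_arm(
  motion=[
    [0,0,0,0],
    [0,0,0,0],
    [0,0,0,0],
    [0,0,0,0],
    [0,0,0,0],
    [0,0,0,0],
    [0,0,0,0],
    [0,0,0,0],
    [0,0,0,0],
    [0,0,0,0],
  ],
)

```text
t: 27.95
eef_pos: [0.4967, 0.0529, 0.1453]
orientation: [-90.1, -0.1, -101.9]
ft_force: [-7.2, 0.9, 8.8]
finger_gap: 0.025
```

```bash
python3 - <<'E'
from h import *
import pickle
# lock angle from b1 (wrist picture after release)
c=pickle.load(open("c3.pkl","rb"));D=np.load("drill.npz")
T=np.array(c["pose"]);T[:3,3]+=np.array([.5001,.0549,.3332])-np.array([.76721,.05635,.13126]);c["pose"]=T
m=(cv2.imread("pics/b1.png")[195:245,470:520].max(2)<45).astype(np.uint8)
m=cv2.morphologyEx(m,cv2.MORPH_OPEN,np.ones((15,15),np.uint8));y,x=np.nonzero(m);print("knob",(x.min()+x.max())/2+470,(y.min()+y.max())/2+195)
for a in(0,10,20,25,30,35):
    r=np.radians(a);print(a,np.round(proj(c,D["o"]+D["Rz"]@[-.035-.085*np.cos(r),.062,.022+.085*np.sin(r)]),1))
E
python3 fk.py | head -2; python3 px.py | sed -n '2p;8,16p' | cut -c80-150
```

```text
knob 491.5 218.5
0 [469.  192.5]
10 [476.9 198. ]
20 [485.  206.9]
25 [489.  212.7]
30 [492.9 219.4]
35 [496.6 226.9]
28.0 [-6.91101808  0.40569992  8.18106031] 0.025450576492551915 [0.49670413 0.05287757 0.14530202]
tcp drill [-0.11518072 -0.07813967 -0.06470479]
50 451 452 453 454 455 456 457 458 459 460 461 462 463 464 465 466 467 
8  82  85  83  81  77  75  98 124 149 163 153 157 153 154 158 153 155 1
4  81  85  84  90  76  75  74  92 121 146 142 149 152 159 155 154 154 1
2  86  85  80  84  86  75  75  80  99 109 115 121 130 153 156 153 159 1
3  86  82  84  86  86  85  90  95  99 100 103 110 117 137 154 163 156 1
3  87  79  84  86  74  84  97 104 103 103 104 102 109 112 129 152 159 1
1  85  88  84  85  85  88  93  99 102 103 102 103 106 109 123 130 149 1
2  87  83  88  80  85  89  93  99  96 100 101  96 101 106 110 116 136 1
6  80  83  86  82  78  81  94  93  92  96 101 101 100 102 104 109 120 1
4  78  80  82  88 102 111  99  85  95  99 101 103  96  97 105 102 111 1
```

Lock lever is at about 29° above level (≈0.94 rad). The bit has not moved between the last two pictures, and the hold is steady. Handing in.

```bash
python3 -c "
from workcell import ctrl;print(ctrl.hand_in())"
```

```text
the job is handed in; nothing more can be done
None
```

I swung the quill lock up and pulled the feed handle down until the bit's tip was level with the line as near as I could measure. I handed in at 28 s with the gripper still holding the handle. No verdict was reported.

**Last checks**
- **Lock lever:** about 29° above level, or roughly 0.94 rad. I measured this just after letting go of it and did not look at it again.
- **Handle hold:** the wrist reads about 8 N upward, and the fingers are stopped on the ball.
- **Steadiness:** over the last second the arm and the bit's picture did not move.
- **Tip level:** the bit's lower rim is at about 71.9 mm and the line measured 70.4 mm. The true point is hidden below the rim. I aimed between a flat end, which would leave it about 1.5 mm high, and a normal 118° point, about 1 mm low. Either is inside 3 mm, with about 1 mm of measuring error on top.

**What went wrong or disagreed**
- **Grip depth:** the fingertips acted about 28 mm farther back than the stated tool point. The first grip squeezed off the lock knob and the second slipped partway up, so I re-gripped deeper.
- **Feed handle:** it slipped about 3° in the grip while being pulled, so I set the final depth from the picture of the bit rather than from the arm's position. I also pulled it partway once and let it back up in the grip, to get a clear view of the bit.
- **Loose items:** I planned the paths clear of the hammer, spanner, bottle and tin and felt no contact, but I did not re-measure them at the end.

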